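Shut down the lathe, then the dust extractor

TASK

Shut down the turning bench with light presses of the fingertips: first press the wide mushroom-headed button (the lathe) right down and let it spring back up, then do the same with the tall narrow round button (the dust extractor). Press gently, without lifting, tipping or pushing along their loose switch boxes, and do not touch the box with the square button (the grinder), the turned bowl, the finial or the chisel. Finish with the hand clear and every box and button as it stood.

Things in the scene. Friction and masses are not known exactly. Their poses are not given: they have to be found in the camera images.
- mat: Black rubber mat fixed on the bench, 340 x 500 x 6 mm, on which the boxes and turned pieces stand; origin at the centre of its underside, x along the 340 mm, y along the 500 mm, z up. The three switch boxes stand in a row along its y, in any order, their centres at least 130 mm apart.
- lathe_box: Loose grey switch box, 84 x 84 x 45 mm, 0.4 to 0.9 kg, standing on the mat; origin at the centre of its underside, z up. In the middle of its top it carries a mushroom-headed button: a round black head 56 mm across (44 mm flat on top), 14 mm thick, standing on a stem, its top 24 mm above the box.
- lathe_top (a point): Centre of the top face of the lathe button, 69 mm above the underside of its box when up; it moves with the button.
- lathe_button (a joint): Travel of the lathe button in m: 0 up, 0.008 fully down (pressed straight down). Sprung: starts to move at about 2 N, fully down at about 6.5 N, springs back when let go.
- extractor_box: Loose grey switch box, 84 x 84 x 45 mm, 0.4 to 0.9 kg, standing on the mat; origin at the centre of its underside, z up. In the middle of its top it carries a tall narrow round black button, 24 mm across, its top 34 mm above the box.
- extractor_top (a point): Centre of the top face of the extractor button, 79 mm above the underside of its box when up; it moves with the button.
- extractor_button (a joint): Travel of the extractor button in m: 0 up, 0.008 fully down (pressed straight down). Sprung: starts to move at about 2 N, fully down at about 6.5 N, springs back when let go.
- grinder_box: Loose grey switch box, 84 x 84 x 45 mm, 0.4 to 0.9 kg, standing on the mat; origin at the centre of its underside, z up. In the middle of its top it carries a low square black button, 36 x 36 mm, its top 16 mm above the box. It is to be left alone.
- grinder_top (a point): Centre of the top face of the grinder button, 61 mm above the underside of its box when up; it moves with the button.
- grinder_button (a joint): Travel of the grinder button in m: 0 up, 0.008 fully down (pressed straight down). Sprung: starts to move at about 2 N, fully down at about 6.5 N, springs back when let go.
- bowl: Loose turned wooden bowl, 90 mm across, 42 mm high, at the robot's side of the mat; origin at the centre of its underside. To be left alone.
- finial: Loose turned wooden finial (a small pawn-like ornament), 40 mm across the foot, 64 mm high, at the robot's side of the mat; origin at the centre of its underside. To be left alone.
- chisel: Loose chisel lying at the far side of the mat along y, 265 mm long, 22 mm high (wooden handle to -y, steel blade to +y); origin on its underside where handle meets brass ferrule. To be left alone.
There are look-alikes about, which are no part of the job. What is shaped like the lathe_box but blue or purple is not meant.

How it is judged:
On the way, in this order (a step that is already met when the one before it is completed fails the run):
1. the mushroom-headed lathe button is pressed down (value of joint lathe_button above 0.0055 m and contact force between the fingers and lathe_button above 0.5 N), for 0.1 s.
2. the lathe button has sprung back up (value of joint each of lathe_button, extractor_button below 0.0015 m), for 0.1 s.
3. the tall narrow extractor button is pressed down (value of joint extractor_button above 0.0055 m and contact force between the fingers and extractor_button above 0.5 N), for 0.1 s.
At the end, for the whole second after the job is handed in: All three buttons are up (less than 1.5 mm down), every switch box stands upright and still within 15 mm of where it began, and bowl, finial and chisel are within 10 mm of where they began (all of step 2 and value of joint grinder_button below 0.0015 m and distance of each of lathe_box, extractor_box, grinder_box from where it was at the start of the episode below 0.015 m and angle between each of lathe_box, extractor_box, grinder_box's own z axis and vertical below 0.05 rad and linear speed of each of lathe_box, extractor_box, grinder_box below 0.02 m/s and distance of each of bowl, finial, chisel from where it was at the start of the episode below 0.01 m); the robot touches nothing.
It fails at once if the grinder's box or button is touched, or its button pressed (contact force between any of the fingers, the arm and grinder_box above 0.5 N or value of joint grinder_button above 0.003 m).
It fails at once if the extractor button is pressed while the lathe button is down (value of joint each of extractor_button, lathe_button above 0.003 m).
It fails at once if a switch box is pressed with more than 40 N (contact force between the fingers and lathe_box above 40 N or contact force between the fingers and extractor_box above 40 N or contact force between the fingers and grinder_box above 40 N).
It fails at once if a switch box is pushed along more than 20 mm, lifted more than 6 mm or tipped more than 0.15 rad (distance of any of lathe_box, extractor_box, grinder_box from where it was at the start of the episode above 0.02 m or height (world z) of any of lathe_box, extractor_box, grinder_box above 0.012 m or angle between any of lathe_box, extractor_box, grinder_box's own z axis and vertical above 0.15 rad).
It fails at once if the bowl, finial or chisel is touched or moved (distance of any of bowl, finial, chisel from where it was at the start of the episode above 0.01 m or contact force between any of the fingers, the arm and bowl above 0.5 N or contact force between any of the fingers, the arm and finial above 0.5 N or contact force between any of the fingers, the arm and chisel above 0.5 N).
It also fails if it takes over 38 s, if anything falls off the work surface, if the arm or the gripper's body presses on something with over 40 N, if the wrist force passes 120 N, or if a joint passes its speed limit or range.

ROBOT

A 6-joint arm with a two-finger parallel gripper is mounted at the origin on the work surface. World frame = base frame: x ahead of the robot, y to its left, z up, the work surface at z = 0. Lengths are in m, angles in rad, forces in N, time in s.
With the tool pointing down it reaches from about 0.375 to 0.9 m from the base axis. Payload 3.1 kg.
Tool frame: the origin (TCP) lies at the very end of the fingers, on their centre line; the grasp point (between the pads) lies 19 mm behind it (manip.grip_depth is the distance from the TCP to the grasp point, in m); z points along the fingers, y is the line along which they close (so a half turn about z gives the same grasp; the last joint's range is limited). The gripper opens to 85 mm and grips with 20 to 120 N. Pads are 22 mm wide; open, the fingers measure 114 mm over their backs; the gripper's body (76 mm by 85 mm) begins 54 mm behind the grasp point. The pads swing forward as they close: fully open they stand 13 mm farther back than shut.
Start: joints at [0.993, 0.527, 1.433, -0, 1.181, -0.178], TCP at [0.243, 0.576, 0.231] pointing down, gripper open.
Joint ranges: [-3.08, 3.08], [-0.75, 2.2], [0.22, 2.44], [-1.43, 4.57], [0, 2.65], [-2.85, 2.85]. Speed limits (rad/s): [2.79, 2.79, 3.14, 3.14, 3.14, 3.14].

INTERFACE

Orientations are given as a rotation vector (axis times angle).
In Python, from plant import manip gives the robot as it stands.
- The arm moves only by the shell command python3 -m handwheel 'ROWS' [FORCE]. ROWS is JSON, a list of rows, each an object of numbers: "fingers": the opening, from -1 (shut) to 1 (fully open), so that 0 is half open; "x", "y", "z": the shift along the tool's x, y, z in m; "spin": the turn about the tool's z in rad. A call has 1 to 12 rows; each row shifts and turns the commanded pose from where the row before left it, along the tool's axes as they then stand; what a row does not reach is not made up. A row lasts 1/8 s, in which the tool goes at most 62.5 mm and 10.7 degrees, less where a joint would pass 70% of its speed; a pose out of reach is approached as far as the arm can. A call with a gripper value outside its range is refused whole. The fingers move at their own pace and stop on an object; FORCE is the grip in N (left out, the last holds). Time passes only in rows, so rows that do not move let the fingers close. It gives the time, the measured TCP pose, the force, the opening and the grip force at its end, in the units of the state.
- manip.read_state(): the state, without advancing time (a new reading comes with each control period).
- manip.get_image(name): name is "side" or "top" or "wrist"; returns a dict with "frame" (420x560x3 uint8, blue, green, red), "depth" (420x560 float32, m along the optical axis (not along the pixel's ray), 0 where there is no reading), "fovy" (degrees; the focal length in pixels is half the picture's height over the tangent of half this angle, whatever the lens; pixels are square), "cx", "cy" (the principal point, pixels), "R" (3x3) and "t" (3): a world point X has camera coordinates R X + t; the wrist camera has in their place "hand_eye" (4x4, takes a point from camera to tool coordinates, whose origin is the TCP and whose axes are the flange's). Camera axes: x right, y down, z forward; pixel columns grow to the right and rows downward; lengths in m; the calibration is good to about 2 mm. A picture is of the moment at which its call begins: read the wrist's pose just before it.
- manip.sign_off(): hands the job in; it is judged then, once.
The state is a dict: "time_s": time; "joints": joint angles; "joint_velocities": joint speeds; "joint_torque": joint torques, N m; "eef_pos": TCP position; "eef_rot": TCP orientation; "contact_force": force on the tool from outside, world axes, zero at the start; "ft_torque": the same for the moment, N m; "opening": finger opening in m; "finger_force": force on a finger pad.
Only numpy, scipy, OpenCV 4.12 (cv2) and the standard library are available. Lean on these libraries where they do the work, as an engineer would, in place of code of your own. Each camera call takes 0.05 s, during which the arm holds its last target. There are 200 camera calls.

## Working session

There is one attempt and no reset: what is moved stays moved. The work goes in short steps, Python scripts to look and compute and a shell command to move; the robot and the scene stay as the last step left them, time stands still between calls to the robot, and variables do not carry over. Pictures are saved under pics/ and viewed, at most 10 in all, crops included, and the job is handed in when it is done.

```bash
mkdir -p pics; python3 - <<'E'
from plant import manip
import cv2,numpy as np
for n in("top","side"):
    d=manip.get_image(n); cv2.imwrite(f"pics/{n}0.png",d["frame"]); np.savez(f"{n}0.npz",**d); print(n,d["t"],d["fovy"],d["R"].round(2).tolist())
s=manip.read_state(); print(s["time_s"],s["eef_pos"],s["eef_rot"],s["opening"],s["contact_force"])
E
```

```text
top [-0.01866866  0.53620363  1.01192263] 44.63239765454274 [[-0.02, -1.0, -0.03], [-0.98, 0.02, -0.19], [0.2, 0.02, -0.98]]
side [0.511049   0.15258092 0.81928743] 50.227873198388224 [[-0.99, -0.16, 0.01], [-0.12, 0.69, -0.72], [0.1, -0.71, -0.7]]
0.1 [0.24289301 0.5751608  0.23043699] [-6.23737927e-01 -3.07828453e+00  2.85434515e-03] 0.08523769690148252 [0.3407849  0.97989597 0.20631254]
```

View pics/top0.png

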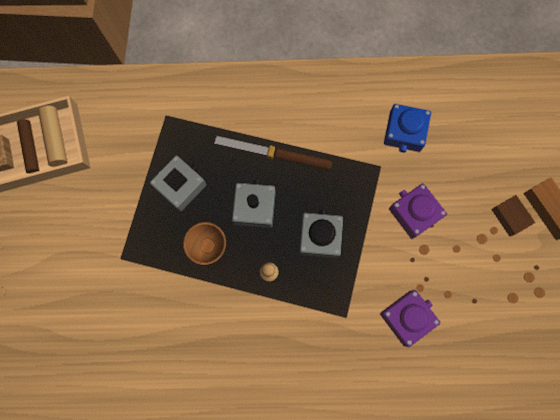

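View pics/side0.png

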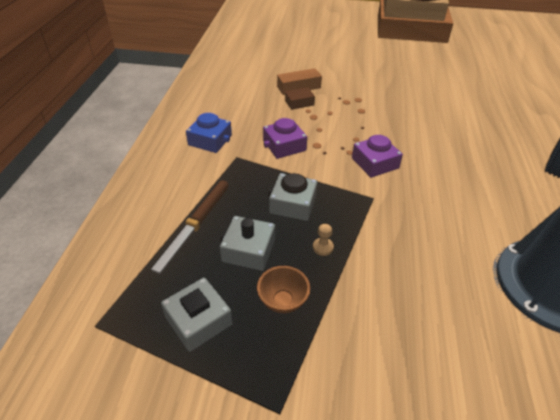

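The top view shows the lathe head at about (322,232), the extractor button at (252,201) and the grinder at (176,181). The finial is at (269,272) and the bowl at (205,243). The side view agrees: lathe (294,183), extractor (248,229). I'll find the button tops precisely next.

```bash
cat > h.py <<'E'
import numpy as np,cv2
def ray(d,u,v,z):
    f=210/np.tan(np.radians(float(d["fovy"]))/2); R=d["R"];c=-R.T@d["t"]
    r=R.T@np.array([(u-d["cx"])/f,(v-d["cy"])/f,1]); return c+r*(z-c[2])/r[2]
def cloud(d):
    f=210/np.tan(np.radians(float(d["fovy"]))/2); v,u=np.mgrid[:420,:560]; Z=d["depth"]
    P=np.stack([(u-d["cx"])/f*Z,(v-d["cy"])/f*Z,Z],-1); return (P-d["t"])@d["R"]
E
python3 - <<'E'
from h import *
for n,seeds in(("top",dict(lathe=(322,232,.075),extr=(252,201,.085),grind=(176,181,.067),fin=(269,271,.066),bowl=(205,243,.048))),("side",dict(lathe=(294,182,.075),extr=(248,223,.085),grind=(195,298,.067),fin=(324,230,.066),bowl=(284,286,.048)))):
    d=np.load(n+"0.npz"); W=cloud(d); g=d["frame"].max(2)
    for k,(u,v,z) in seeds.items():
        p=ray(d,u,v,z); print(n,k,p.round(4),"depth z",W[v-1:v+2,u-1:u+2,2].mean().round(4),end=" ")
        if k in("lathe","extr","grind"):
            m=(np.hypot(W[...,0]-p[0],W[...,1]-p[1])<.04)&(abs(W[...,2]-z)<.006)&(g<60)
            (x,y),r=cv2.minEnclosingCircle(np.argwhere(m)[:,::-1].astype(np.float32))
            q=np.argwhere(m).mean(0); print("px",m.sum(),q.round(1),"ray",ray(d,q[1],q[0],z).round(4),"cloud",np.median(W[m],0).round(4),end="")
        print()
E
```

```text
top lathe [ 0.5004 -0.126   0.075 ] depth z 0.0748 px 538 [232.3 321.7] ray [ 0.4998 -0.1254  0.075 ] cloud [ 0.5    -0.1253  0.0752]
top extr [0.5657 0.0143 0.085 ] depth z 0.0863 px 100 [200.1 252.2] ray [0.5676 0.0139 0.085 ] cloud [0.5674 0.0141 0.0864]
top grind [0.6166 0.1743 0.067 ] depth z 0.0673 px 277 [179.5 174.9] ray [0.6199 0.1766 0.067 ] cloud [0.6201 0.1764 0.0674]
top fin [ 0.4247 -0.0174  0.066 ] depth z 0.0674 
top bowl [0.4871 0.1152 0.048 ] depth z 0.013 
side lathe [ 0.5038 -0.1178  0.075 ] depth z 0.0753 px 120 [185.9 292.4] ray [ 0.5054 -0.1055  0.075 ] cloud [ 0.5077 -0.1059  0.0728]
side extr [0.57   0.0176 0.085 ] depth z 0.0849 px 66 [223.8 246. ] ray [0.5731 0.0202 0.085 ] cloud [0.5742 0.021  0.0846]
side grind [0.624  0.1754 0.067 ] depth z 0.0668 px 410 [301.8 193.8] ray [0.6239 0.1826 0.067 ] cloud [0.6239 0.1821 0.0667]
side fin [ 0.4332 -0.0054  0.066 ] depth z 0.0645 
side bowl [0.4891 0.1163 0.048 ] depth z 0.0183
```

```bash
python3 -m handwheel '[{"fingers":-1,"x":-0.042,"y":-0.045},{"fingers":-1,"x":-0.042,"y":-0.045},{"fingers":-1,"x":-0.042,"y":-0.045},{"fingers":-1,"x":-0.042,"y":-0.045},{"fingers":-1,"x":-0.042,"y":-0.045},{"fingers":-1,"x":-0.042,"y":-0.045},{"fingers":-1,"x":-0.042,"y":-0.045},{"fingers":-1,"x":-0.042,"y":-0.045},{"fingers":-1,"x":-0.042,"y":-0.045},{"fingers":-1,"x":-0.042,"y":-0.045},{"fingers":-1},{"fingers":-1}]' 30
python3 - <<'E'
from plant import manip
import cv2,numpy as np
from scipy.spatial.transform import Rotation as Ro
s=manip.read_state();d=manip.get_image("wrist");cv2.imwrite("pics/w0.png",d["frame"])
T=np.eye(4);T[:3,:3]=Ro.from_rotvec(s["eef_rot"]).as_matrix();T[:3,3]=s["eef_pos"]
M=np.linalg.inv(T@d["hand_eye"]);d["R"]=M[:3,:3];d["t"]=M[:3,3];np.savez("w0.npz",**d);print(s["contact_force"],T.round(3))
E
```

```text
[0.3407849  0.97989597 0.20631254] [[-0.921  0.389 -0.001  0.243]
 [ 0.389  0.921 -0.002  0.575]
 [ 0.    -0.002 -1.     0.23 ]
 [ 0.     0.     0.     1.   ]]schema error: expected keys fingers, x, y, z, spin
```

View pics/w0.png

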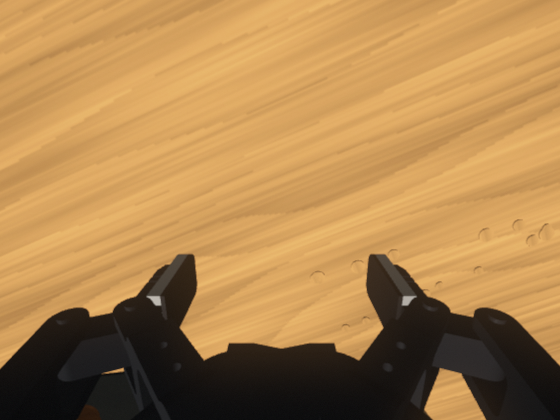

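The move was refused because each row needs all the keys. The picture shows only the bare bench and open fingers. I'll send it again with full rows.

```bash
python3 -m handwheel '[{"fingers":-1,"x":-0.042,"y":-0.045,"z":0,"spin":0},{"fingers":-1,"x":-0.042,"y":-0.045,"z":0,"spin":0},{"fingers":-1,"x":-0.042,"y":-0.045,"z":0,"spin":0},{"fingers":-1,"x":-0.042,"y":-0.045,"z":0,"spin":0},{"fingers":-1,"x":-0.042,"y":-0.045,"z":0,"spin":0},{"fingers":-1,"x":-0.042,"y":-0.045,"z":0,"spin":0},{"fingers":-1,"x":-0.042,"y":-0.045,"z":0,"spin":0},{"fingers":-1,"x":-0.042,"y":-0.045,"z":0,"spin":0},{"fingers":-1,"x":-0.042,"y":-0.045,"z":0,"spin":0},{"fingers":-1,"x":-0.042,"y":-0.045,"z":0,"spin":0},{"fingers":-1,"x":0,"y":0,"z":0,"spin":0},{"fingers":-1,"x":0,"y":0,"z":0,"spin":0}]' 30
cat > w.py <<'E'
import sys
from plant import manip
import cv2,numpy as np
from scipy.spatial.transform import Rotation as Ro
n=sys.argv[1]
s=manip.read_state();d=manip.get_image("wrist");cv2.imwrite(f"pics/{n}.png",d["frame"])
T=np.eye(4);T[:3,:3]=Ro.from_rotvec(s["eef_rot"]).as_matrix();T[:3,3]=s["eef_pos"]
M=np.linalg.inv(T@d["hand_eye"]);d["R"]=M[:3,:3];d["t"]=M[:3,3];np.savez(n+".npz",**d);print(s["time_s"],s["contact_force"],T.round(4).tolist())
E
python3 w.py w1
```

```text
time_s: 1.65
eef_pos: [0.4542, -0.0022, 0.231]
eef_rot: [-0.625, -3.077, -0.001]
contact_force: [-0.9, 0.2, 0.0]
opening: 0.0001
finger_force: 0.0
1.65 [-0.93464232  0.24165978  0.03363768] [[-0.9207, 0.3903, -0.0016, 0.4542], [0.3903, 0.9207, 0.0008, -0.0022], [0.0018, 0.0001, -1.0, 0.231], [0.0, 0.0, 0.0, 1.0]]
```

View pics/w1.png

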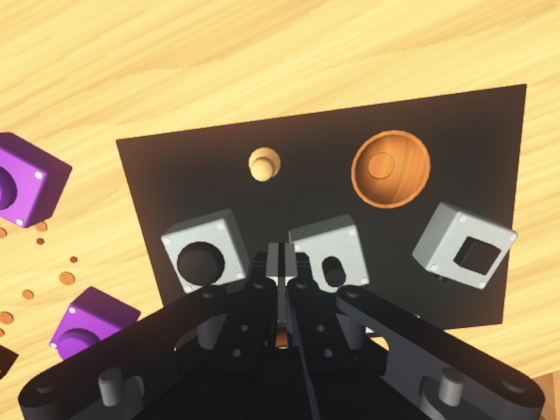

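Wrist view: lathe head at (201,263), extractor button at about (334,271), grinder at (477,255), finial at (264,163).

```bash
python3 - <<'E'
from h import *
for n in("w1","top0","side0"):
  d=np.load(n+".npz"); W=cloud(d); 
  for k,p,r in(("lathe",(.500,-.1255,.075),.045),("extr",(.568,.014,.085),.03)):
    m=(np.hypot(W[...,0]-p[0],W[...,1]-p[1])<r)&(abs(W[...,2]-p[2])<.005)&(d["depth"]>0)
    q=np.argwhere(m); c,rad=cv2.minEnclosingCircle(q.astype(np.float32)); 
    print(n,k,m.sum(),q.mean(0).round(1),ray(d,q.mean(0)[1],q.mean(0)[0],p[2]).round(4),"mid",((W[m].min(0)+W[m].max(0))/2).round(4),"ext",np.ptp(W[m],axis=0).round(4))
E
```

```text
w1 lathe 1540 [264.2 200.2] [ 0.4997 -0.1226  0.075 ] mid [ 0.5017 -0.1241  0.074 ] ext [0.0548 0.055  0.0081]
w1 extr 345 [276.2 335.3] [0.5684 0.0152 0.085 ] mid [0.5692 0.0152 0.084 ] ext [0.0237 0.0235 0.0078]
top0 lathe 539 [232.3 322. ] [ 0.4998 -0.126   0.075 ] mid [ 0.5009 -0.1263  0.0749] ext [0.0535 0.0528 0.0098]
top0 extr 104 [199.9 252.4] [0.5678 0.0135 0.085 ] mid [0.5684 0.0134 0.0853] ext [0.0246 0.0224 0.0085]
side0 lathe 362 [181.1 293.2] [ 0.5056 -0.1203  0.075 ] mid [ 0.506  -0.123   0.0743] ext [0.0524 0.0472 0.0085]
side0 extr 110 [222.6 246.5] [0.5729 0.017  0.085 ] mid [0.5733 0.0162 0.0843] ext [0.0223 0.0252 0.008 ]
```

```bash
python3 -m handwheel '[{"fingers":-1,"x":-0.03,"y":-0.031,"z":0,"spin":0},{"fingers":-1,"x":-0.03,"y":-0.031,"z":0,"spin":0},{"fingers":-1,"x":-0.031,"y":-0.032,"z":0,"spin":0},{"fingers":-1,"x":0,"y":0,"z":0.04,"spin":0},{"fingers":-1,"x":0,"y":0,"z":0.04,"spin":0},{"fingers":-1,"x":0,"y":0,"z":0.04,"spin":0},{"fingers":-1,"x":0,"y":0,"z":0.02,"spin":0},{"fingers":-1,"x":0,"y":0,"z":0,"spin":0},{"fingers":-1,"x":0,"y":0,"z":0,"spin":0}]' 30
```

```text
time_s: 2.82
eef_pos: [0.5027, -0.1234, 0.0921]
eef_rot: [0.621, 3.079, -0.0]
contact_force: [0.7, 1.3, -0.1]
opening: 0.0003
finger_force: 0.0
```

```bash
python3 -m handwheel '[{"fingers":-1,"x":0,"y":0,"z":0.006,"spin":0},{"fingers":-1,"x":0,"y":0,"z":0.006,"spin":0},{"fingers":-1,"x":0,"y":0,"z":0.004,"spin":0},{"fingers":-1,"x":0,"y":0,"z":0.002,"spin":0},{"fingers":-1,"x":0,"y":0,"z":0.002,"spin":0},{"fingers":-1,"x":0,"y":0,"z":0,"spin":0},{"fingers":-1,"x":0,"y":0,"z":0,"spin":0}]' 30
```

```text
time_s: 3.7
eef_pos: [0.5022, -0.1243, 0.0715]
eef_rot: [0.624, 3.079, -0.0]
contact_force: [-1.9, -0.3, 4.1]
opening: 0.0001
finger_force: 1.9
```

Force is 4.1 N at z = 0.0715, about halfway down. I'll go a few mm further.

```bash
python3 -m handwheel '[{"fingers":-1,"x":0,"y":0,"z":0.0015,"spin":0},{"fingers":-1,"x":0,"y":0,"z":0.0015,"spin":0},{"fingers":-1,"x":0,"y":0,"z":0.001,"spin":0},{"fingers":-1,"x":0,"y":0,"z":0,"spin":0},{"fingers":-1,"x":0,"y":0,"z":0,"spin":0},{"fingers":-1,"x":0,"y":0,"z":0,"spin":0}]' 30
```

```text
time_s: 4.45
eef_pos: [0.5022, -0.1243, 0.0675]
eef_rot: [0.624, 3.079, -0.0]
contact_force: [-1.3, -0.6, 6.2]
opening: -0.0001
finger_force: 3.0
```

```bash
python3 -m handwheel '[{"fingers":-1,"x":0,"y":0,"z":0.001,"spin":0},{"fingers":-1,"x":0,"y":0,"z":0,"spin":0},{"fingers":-1,"x":0,"y":0,"z":0,"spin":0}]' 30
```

```text
time_s: 4.82
eef_pos: [0.5022, -0.1244, 0.067]
eef_rot: [0.624, 3.079, -0.0]
contact_force: [-1.7, 0.4, 10.9]
opening: 0.0
finger_force: 5.1
```

Bottomed out at 10.9 N, so the lathe button is fully down. Next I'll lift straight up, move over the extractor and take a look.

```bash
python3 -m handwheel '[{"fingers":-1,"x":0,"y":0,"z":-0.005,"spin":0},{"fingers":-1,"x":0,"y":0,"z":-0.01,"spin":0},{"fingers":-1,"x":0,"y":0,"z":-0.025,"spin":0},{"fingers":-1,"x":0,"y":0,"z":-0.025,"spin":0},{"fingers":-1,"x":0,"y":0,"z":0,"spin":0},{"fingers":-1,"x":-0.002,"y":0.04,"z":0,"spin":0},{"fingers":-1,"x":-0.002,"y":0.04,"z":0,"spin":0},{"fingers":-1,"x":-0.002,"y":0.04,"z":0,"spin":0},{"fingers":-1,"x":-0.001,"y":0.034,"z":0,"spin":0},{"fingers":-1,"x":0,"y":0,"z":0,"spin":0},{"fingers":-1,"x":0,"y":0,"z":0,"spin":0}]' 30
python3 - <<'E'
from plant import manip
import cv2
cv2.imwrite("pics/side1.png",manip.get_image("side")["frame"])
s=manip.read_state();print(s["eef_pos"],s["contact_force"])
E
```

```text
time_s: 6.2
eef_pos: [0.5676, 0.0146, 0.1303]
eef_rot: [-0.623, -3.077, 0.001]
contact_force: [-1.1, -0.5, 0.7]
opening: 0.0005
finger_force: 0.0
[0.56768988 0.01420913 0.13049941] [ 0.31675463 -0.24318    -1.35194619]
```

View pics/side1.png

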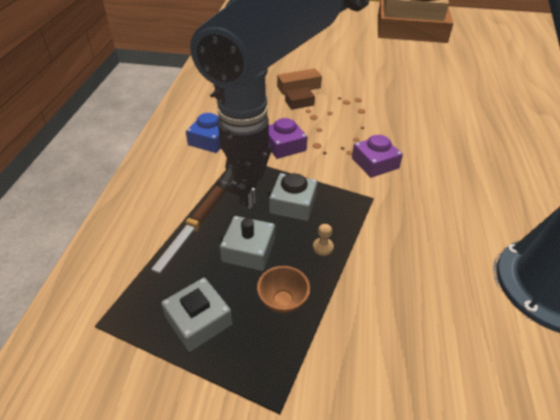

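The side view shows the fingertips at (249,205), right above the extractor button at (248,228). The lathe box hasn't moved and its head is back up at (294,183). I'll descend: 0.130 → 0.081 first.

```bash
python3 -m handwheel '[{"fingers":-1,"x":-0.001,"y":0,"z":0.015,"spin":0},{"fingers":-1,"x":0,"y":0,"z":0.015,"spin":0},{"fingers":-1,"x":0,"y":0,"z":0.008,"spin":0},{"fingers":-1,"x":0,"y":0,"z":0.004,"spin":0},{"fingers":-1,"x":0,"y":0,"z":0.003,"spin":0},{"fingers":-1,"x":0,"y":0,"z":0.002,"spin":0},{"fingers":-1,"x":0,"y":0,"z":0.002,"spin":0},{"fingers":-1,"x":0,"y":0,"z":0,"spin":0},{"fingers":-1,"x":0,"y":0,"z":0,"spin":0}]' 30
```

```text
time_s: 7.38
eef_pos: [0.5697, 0.0145, 0.0827]
eef_rot: [0.624, 3.078, -0.0]
contact_force: [0.0, 0.2, 2.4]
opening: 0.0002
finger_force: 1.5
```

```bash
python3 -m handwheel '[{"fingers":-1,"x":0,"y":0,"z":0.002,"spin":0},{"fingers":-1,"x":0,"y":0,"z":0.002,"spin":0},{"fingers":-1,"x":0,"y":0,"z":0.0015,"spin":0},{"fingers":-1,"x":0,"y":0,"z":0,"spin":0},{"fingers":-1,"x":0,"y":0,"z":0,"spin":0},{"fingers":-1,"x":0,"y":0,"z":0,"spin":0}]' 30
```

```text
time_s: 8.12
eef_pos: [0.5697, 0.0144, 0.0771]
eef_rot: [0.624, 3.079, 0.0]
contact_force: [-1.6, 0.1, 6.4]
opening: -0.0001
finger_force: 3.1
```

```bash
python3 -m handwheel '[{"fingers":-1,"x":0,"y":0,"z":0.001,"spin":0},{"fingers":-1,"x":0,"y":0,"z":0,"spin":0},{"fingers":-1,"x":0,"y":0,"z":0,"spin":0}]' 30
```

```text
time_s: 8.5
eef_pos: [0.5697, 0.0145, 0.077]
eef_rot: [0.624, 3.078, -0.0]
contact_force: [-2.7, 0.1, 11.8]
opening: 0.0001
finger_force: 5.9
```

Bottomed out at 11.8 N. Lifting clear.

```bash
python3 -m handwheel '[{"fingers":-1,"x":0,"y":0,"z":-0.005,"spin":0},{"fingers":-1,"x":0,"y":0,"z":-0.01,"spin":0},{"fingers":-1,"x":0,"y":0,"z":-0.03,"spin":0},{"fingers":-1,"x":0,"y":0,"z":-0.04,"spin":0},{"fingers":-1,"x":0,"y":0,"z":-0.04,"spin":0},{"fingers":-1,"x":0,"y":0,"z":-0.03,"spin":0},{"fingers":-1,"x":0,"y":0,"z":0,"spin":0},{"fingers":-1,"x":0,"y":0,"z":0,"spin":0}]' 30
python3 - <<'E'
from plant import manip
from h import *
d=manip.get_image("side"); cv2.imwrite("pics/side2.png",d["frame"]); a=np.load("side0.npz"); W=cloud(d);W0=cloud(a)
for k,(u,v) in dict(lathe=(294,182),extr=(248,222),grind=(195,298)).items(): print(k,W0[v-1:v+2,u-1:u+2,2].mean(),W[v-1:v+2,u-1:u+2,2].mean())
E
```

```text
time_s: 9.5
eef_pos: [0.5686, 0.0146, 0.2297]
eef_rot: [-0.623, -3.077, 0.0]
contact_force: [-0.5, -0.1, -0.7]
opening: 0.0006
finger_force: 0.0
lathe 0.07528422244755123 0.07563149519974403
extr 0.08439172273889226 0.08538967998381734
grind 0.06681063953718588 0.06718414081339737
```

View pics/side2.png

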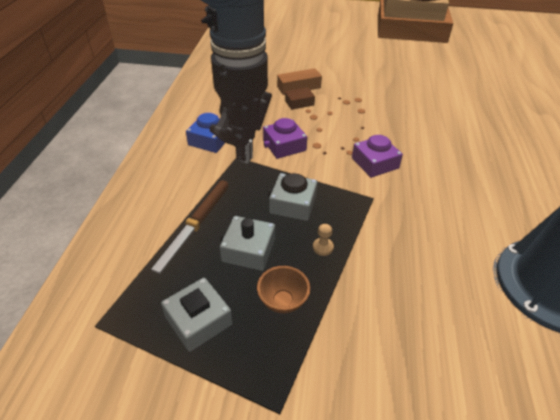

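The side view shows the hand well clear at (243,150), all three buttons up, and every box and turned piece where it was at the start.

```bash
python3 -c "
from plant import manip
print(manip.sign_off())"
```

```text
the job is handed in; nothing more can be done
None
```

I pressed the lathe button and then the extractor button fully down (about 11 and 12 N), and both sprang back up; the last picture shows the hand clear and everything in place, and I handed the job in at about 9.5 s (no verdict came back).

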